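Charge the resin-casting pot and hold its lid at the purge mark

TASK

Get the desktop resin-casting pot ready to purge: first charge its air reservoir with at least three full strokes of the sprung pump lever, pressing it right down and letting it come right back up each time. Then set the loose lid on the pot with its two lugs in the two slots, press it down against the sprung seal and turn it clockwise (seen from above) until its pointers stand at the purge marks, the pairs of ribs halfway between slot and latch, never letting it go on into the latch. Finish there, with the gripper still holding the lid, seated and still at the purge mark, and leave the small things on the desk where they are.

Things in the scene. Friction and masses are not known exactly. Their poses are not given: they have to be found in the camera images.
- casting_unit: Fixed unit on a dark base plate, 200 x 280 mm, top at z 14 mm: open aluminium pot (120 mm across, axis at x 0, y -62 mm, rim at z 100 mm), hand pump (upright barrel at x 0, y +85 mm, to z 125 mm; lever fork at x +68 mm, to z 179 mm), grey air reservoir along the back, to z 70 mm. Origin: middle of its underside; x to its back, y to its left (pump side)
- pump_lever (a joint): Sprung pump lever: 0 = up, at rest, tilted 22 degrees above level; 0.60 rad = right down on its stop, 12 degrees below level. It springs back up by itself; pressing at lever_grip takes about 4 N at first and 11 N at the bottom
- lever_grip (a point): Top of the lever's ribbed rubber grip (23 mm thick, 90 mm long, its middle and this point 150 mm from the pivot); it moves with the lever, about 85 mm down in a full stroke. Its frame lies as the unit's while the lever is up and turns with the lever
- lever_pivot (a point): Pivot of the lever, 165 mm above the desk; the axis runs along the unit's y. The lever runs from here towards the unit's -x
- pot_lid: Loose aluminium lid, 0.19 to 0.35 kg, starts right way up on the desk. Origin: centre of underside; x along its bar, lugs and pointers; same after half a turn. Plug 90 mm across, 12 mm deep; two lugs on x at its foot, 4 mm thick, out to 53 mm from the axis, 38 degrees wide; cap 120 mm across, z 12 to 20 mm, with two pointer tabs on its edge out to 68 mm
- lid_bar (a point): Middle of the lid's black bar, 40 mm above the lid's origin: 74 mm long (x), 16 mm wide, z 30 to 50 mm above the origin, on two posts; grip it across its width. A raised disc and two brass studs (44 mm from the axis, 45 degrees off the bar) stand 3 and 6 mm above the cap
- pot_slots (a point): Centre of the pot's mouth at rim height (z 100 mm). x runs along the two slots (one rib outside below each): the lid's x must lie along it within about 4 degrees to go in. Mouth 93 mm across, flange 5 mm thick, 109 mm across in slots and channel. The lid's origin must be 9.5 to 12 mm (hard down) below this point to turn; it turns clockwise only; turned, the lugs keep it 9 to 12 mm below
- pot_purge (a point): Same point; x runs along the purge marks, the two pairs of ribs on the pot's outside 45 degrees clockwise of the slots: where the lid's x must end, either way round
- pot_latch (a point): Same point; x is where the lid's x would lie when locked, 90 degrees clockwise of the slots. A lid pointer meets the sprung brass latch bolt at about 71 degrees from the slots and clicks behind it at 85
- paint_pot_0: Bystander: paint pot, 33 x 33 x 43 mm; origin at the centre of its underside
- paint_pot_1: Bystander: paint pot, 30 x 30 x 46 mm; origin at the centre of its underside
- paint_pot_4: Bystander: paint pot, 33 x 33 x 46 mm; origin at the centre of its underside
- mini_0: Bystander: plastic miniature on a round base, 30 x 30 x 34 mm; origin at the centre of its underside
- mini_3: Bystander: plastic miniature on a round base, 32 x 29 x 34 mm; origin at the centre of its underside
- token_0: Bystander: cast grey disc, 30 x 4 mm; origin at the centre of its underside
- rinse_cup: Bystander: glass tumbler, 64 x 64 x 85 mm; origin at the centre of its underside
- pen_pot: Bystander: grey tin with pens, 67 x 67 x 142 mm; origin at the centre of its underside
- seal (a joint): Sprung black rubber seal ring on the rim: 0 = up, 4 mm above the rim (the cap meets it with the lid's origin 8 mm below pot_slots), 0.004 = pressed flush by the lid, which takes about 8 N
Not all that is in view belongs to the job. Of the things shaped like the pot_lid, the aluminium one is meant.

How it is judged:
On the way, in this order (a step that is already met when the one before it is completed fails the run):
1. lever pressed right down, first stroke (0.54 rad or more) (value of joint pump_lever above 0.54 rad), for 0.05 s.
2. lever right back up, first stroke (0.06 rad or less) (value of joint pump_lever below 0.06 rad), for 0.05 s.
3. lever pressed right down, second stroke (0.54 rad or more) (value of joint pump_lever above 0.54 rad), for 0.05 s.
4. lever right back up, second stroke (0.06 rad or less) (value of joint pump_lever below 0.06 rad), for 0.05 s.
5. lever pressed right down, third stroke (0.54 rad or more) (value of joint pump_lever above 0.54 rad), for 0.05 s.
6. lever right back up, third stroke (0.06 rad or less) (value of joint pump_lever below 0.06 rad), for 0.05 s.
7. lid in the pot's mouth with its lugs through the slots and below the flange (origin at least 9 mm below the rim top) (horizontal distance between pot_lid and pot_slots below 0.004 m and z of pot_lid in the frame of pot_slots below -0.009 m and angle between the x axis of pot_lid and the x axis of pot_slots, either way round below 0.17 rad), for 0.1 s.
At the end, for the whole second after the job is handed in: The lid is seated level in the pot's mouth, lugs under the flange (origin 7.5 mm or more below the rim top, within 4 mm of the axis), turned to the purge mark within 0.2 rad, still, and gripped by the fingers (over 4 N); the lever is up (horizontal distance between pot_lid and pot_slots below 0.004 m and z of pot_lid in the frame of pot_slots below -0.0075 m and angle between the x axis of pot_lid and the x axis of pot_purge, either way round below 0.2 rad and angle between pot_lid's own z axis and vertical below 0.06 rad and linear speed of pot_lid below 0.01 m/s and angular speed of pot_lid below 0.1 rad/s and contact force between the fingers and pot_lid above 4 N and value of joint pump_lever below 0.06 rad); the arm keeps its last pose, push and grip.
It fails at once if the seated lid is turned on into the latch (within 0.33 rad of locked) (horizontal distance between pot_lid and pot_slots below 0.006 m and z of pot_lid in the frame of pot_slots below -0.006 m and angle between the x axis of pot_lid and the x axis of pot_latch, either way round below 0.33 rad).
It fails at once if a bystander is pushed more than 30 mm or knocked over (distance of any of paint_pot_0, paint_pot_1, paint_pot_4, mini_0, mini_3, token_0, rinse_cup, pen_pot from where it was at the start of the episode above 0.03 m or angle between any of paint_pot_0, paint_pot_1, paint_pot_4, mini_0, mini_3, token_0, rinse_cup, pen_pot's own z axis and vertical above 0.7 rad).
It also fails if it takes over 62 s, if anything falls off the work surface, if the arm or the gripper's body presses on something with over 40 N, if the wrist force passes 120 N, or if a joint passes its speed limit or range.

ROBOT

A 6-joint arm with a two-finger parallel gripper is mounted at the origin on the work surface; the furniture and walls round the work are solid. World frame = base frame: x ahead of the robot, y to its left, z up, the work surface at z = 0. Lengths are in m, angles in rad, forces in N, time in s.
With the tool pointing down it reaches from about 0.35 to 0.975 m from the base axis. Payload 4.9 kg.
Tool frame: the origin (TCP) lies between the finger pads; the fingertips stand 25 mm ahead of it and the grasp point (between the pads) lies 6 mm ahead of it (manip.tcp_to_tips is the z of the fingertips in the tool frame, in m); z points along the fingers, y is the line along which they close (so a half turn about z gives the same grasp; the last joint's range is limited). The gripper opens to 85 mm and grips with 20 to 120 N. Pads are 22 mm wide; open, the fingers measure 114 mm over their backs; the gripper's body (76 mm by 85 mm) begins 54 mm behind the grasp point. The pads swing forward as they close: fully open they stand 13 mm farther back than shut.
Start: joints at [-0.119, 0.053, 1.613, -0, 1.476, -0.119], TCP at [0.625, 0, 0.221] pointing down, gripper open.
Joint ranges: [-3.01, 3.01], [-1.01, 2.22], [0.06, 2.58], [-1.02, 4.17], [0.09, 2.62], [-3.14, 3.14]. Speed limits (rad/s): [2.57, 2.57, 3.14, 3.14, 3.14, 3.14].

INTERFACE

Orientations are given as a unit quaternion [w, x, y, z].
In Python, from plant import manip gives the robot as it stands. The module is installed in compiled form; this text tells all that it offers.
- The arm moves only by the tool arm_command, never from a script. Its argument "moves" is a list of rows, each a list of 3 entries, a list of its own where there are three numbers: the opening, from -1 (shut) to 1 (fully open), then the shift along the tool's x, y, z in units of 0.15 m (1.0 is 0.15 m), then the turn about the tool's z in units of 2 pi rad (1.0 is 2 pi rad). A call has 1 to 20 rows; each row is the pose to reach, as a shift and turn from the pose commanded when the call began, along the tool's axes at that moment, turning the shorter way round; what a row does not reach only later rows make up. A row lasts 1/12 s, in which the tool goes at most 41.7 mm and 7.16 degrees, less where a joint would pass 70% of its speed; a pose out of reach is approached as far as the arm can. A call with a number of a shift or a turn outside -1 to 1 is refused whole. A call with a gripper value outside its range is refused whole. The fingers move at their own pace and stop on an object; the grip force is fixed at half the most. Time passes only in rows, so rows that repeat a pose let the fingers close. It gives the time, the measured TCP pose, the force, the opening and the grip force at its end, in the units of the state.
- manip.state(): the state, without advancing time (a new reading comes with each control period).
- manip.grab_frame(name): name is "scene" or "side" or "wrist"; returns a dict with "frame" (480x640x3 uint8, red, green, blue), "fx", "fy", "cx", "cy" (pixels), "k1" (the pictures are not rectified: a ray, as slopes to the right and down, at radius r is drawn at 1 + k1 r^2 times it, then the intrinsics apply), "R" (3x3) and "t" (3): a world point X has camera coordinates R X + t. Camera axes: x right, y down, z forward; pixel columns grow to the right and rows downward; lengths in m; the calibration is good to about 2 mm. A picture is of the moment at which its call begins. There is no depth.
- manip.job_done(): hands the job in; it is judged then, once.
Trained networks look in a picture, given as the dict that the camera call returned (one of the last four; its "shot" number tells which), for a name from the list of things; names that differ only in an ending like _2 or _b are one class to them, and where a whole thing is asked for, a point or a joint stands for the part that bears it (a point fixed in the world has none). Each returns a list of dicts, best first, with "confidence" (0 to 1); they miss things now and then, are a little off and sometimes report something else, mostly with a low value. They report only what shows in the picture. A call takes as long as a camera call. They do not tell look-alikes from the thing itself.
- manip.search_frame(picture, target): "extent" ([left, top, right, bottom] in pixels, round what is visible of it).
The state is a dict: "time": time; "joint_pos": joint angles; "joint_vel": joint speeds; "joint_efforts": joint torques, N m; "tool_pos": TCP position; "tool_rot": TCP orientation; "contact_force": force on the tool from outside, world axes, zero at the start; "ft_torque": the same for the moment, N m; "gripper_width": opening from 0.0 (shut) to 1.0 (fully open); "grasp_force": force on a finger pad.
Only numpy, scipy, OpenCV 4.12 (cv2) and the standard library are available. Lean on these libraries where they do the work, as an engineer would, in place of code of your own. Each camera call takes 0.05 s, during which the arm holds its last target. There are 200 camera calls.

## Working session

There is one attempt and no reset: what is moved stays moved. The work goes in short steps, Python scripts to look and compute and a tool call to move; the robot and the scene stay as the last step left them, time stands still between calls to the robot, and variables do not carry over. Pictures are saved under pics/ and viewed, at most 10 in all, crops included, and the job is handed in when it is done.

Besides the shell and the picture viewer there is one more tool, called after "Call:" as a command line: name --argument value ..., lists and objects as JSON in quotes. arm_command: Moves the arm, as the interface text tells. Shifts and turns lie within -1 to 1; 1 stands for 0.15 m of shift or 2 pi rad of turn. Its arguments: {"type":"object","properties":{"moves":{"type":"array"}},"required":["moves"]}

```bash
mkdir -p pics
cat > h.py <<'E'
import numpy as np, cv2
from plant import manip
from scipy.spatial.transform import Rotation as Ro
def D(p): return np.array([p["k1"],0,0,0,0.])
def K(p): return np.array([[p["fx"],0,p["cx"]],[0,p["fy"],p["cy"]],[0,0,1.]])
def proj(p,X):
    X=np.atleast_2d(X).astype(float); c=X@np.array(p["R"]).T+np.array(p["t"])
    s=c[:,:2]/c[:,2:]; r2=(s**2).sum(1,keepdims=True)
    return s*(1+p["k1"]*r2)*[p["fx"],p["fy"]]+[p["cx"],p["cy"]]
def onz(p,uv,z):
    u=cv2.undistortPoints(np.array(uv,float).reshape(-1,1,2),K(p),D(p)).reshape(-1,2)
    R=np.array(p["R"]);t=np.array(p["t"]);o=-R.T@t
    d=np.c_[u,np.ones(len(u))]@R
    return o+d*((z-o[2])/d[:,2])[:,None]
def grab(n,f):
    p=manip.grab_frame(n); cv2.imwrite("pics/"+f,p["frame"][:,:,::-1]); return p
E
python3 - <<'E'
from h import *
s=manip.state(); print(s["time"],s["tool_pos"],s["tool_rot"],s["contact_force"],manip.tcp_to_tips)
for n in ["scene","side","wrist"]:
    p=grab(n,n+"0.png")
    np.save(n+"0.npy",{k:p[k] for k in p if k!="frame"},allow_pickle=True)
    print(n,"cam",-np.array(p["R"]).T@p["t"],p["fx"],p["k1"])
    for q in ["casting_unit","pump_lever","pot_lid","rinse_cup","pen_pot","paint_pot_0","mini_0","token_0"]:
        print(q,[(np.round(d["extent"]).astype(int).tolist(),round(d["confidence"],2)) for d in manip.search_frame(p,q)][:5])
E
```

```text
0.0 [6.24354372e-01 7.54292559e-05 2.20153552e-01] [-8.09203868e-04  7.07124516e-01  7.07088303e-01 -6.28657597e-04] [-0.42383944 -0.3186214   0.0376054 ] 0.025
scene cam [-0.18207497  0.00693568  1.21523019] 566.7630352986442 -0.02786498526691608
casting_unit [([177, 216, 300, 325], 0.74), ([235, 230, 275, 265], 0.26)]
pump_lever [([177, 231, 216, 278], 0.55)]
pot_lid [([436, 255, 480, 300], 0.67), ([314, 240, 367, 285], 0.64)]
rinse_cup [([318, 179, 345, 217], 0.55), ([178, 216, 297, 326], 0.2)]
pen_pot [([280, 180, 306, 232], 0.85)]
paint_pot_0 [([254, 313, 268, 338], 0.71), ([236, 326, 248, 342], 0.71), ([204, 329, 224, 351], 0.52)]
mini_0 [([316, 303, 324, 315], 0.45)]
token_0 []
side cam [-0.38605295 -0.45736425  0.75936044] 476.0736414739287 -0.044515191034426325
casting_unit [([207, 196, 326, 288], 0.83), ([244, 294, 261, 316], 0.28)]
pump_lever [([205, 195, 235, 221], 0.68), ([267, 224, 316, 248], 0.16)]
pot_lid [([338, 271, 386, 311], 0.64), ([446, 328, 506, 380], 0.62), ([206, 195, 325, 287], 0.5)]
rinse_cup [([375, 228, 402, 265], 0.78)]
pen_pot [([338, 206, 365, 262], 0.87)]
paint_pot_0 [([243, 289, 260, 315], 0.57), ([225, 292, 238, 311], 0.55), ([376, 228, 402, 266], 0.27)]
mini_0 [([278, 305, 288, 316], 0.66), ([305, 308, 319, 323], 0.49)]
token_0 [([290, 323, 302, 333], 0.48)]
wrist cam [0.62322796 0.08285308 0.37421497] 366.1948532657821 0.0019619071709687523
casting_unit [([0, 181, 376, 457], 0.66)]
pump_lever [([0, 298, 342, 433], 0.72), ([0, 181, 379, 455], 0.15)]
pot_lid []
rinse_cup []
pen_pot [([327, 425, 363, 439], 0.56)]
paint_pot_0 [([90, 305, 134, 348], 0.9), ([78, 209, 134, 252], 0.88), ([72, 264, 127, 309], 0.83)]
mini_0 []
token_0 []
```

Run:
```python
import cv2
a=cv2.imread("pics/scene0.png")[165:365,165:495]; cv2.imwrite("pics/sc1.png",cv2.resize(a,None,fx=2.4,fy=2.4,interpolation=cv2.INTER_CUBIC))
a=cv2.imread("pics/side0.png")[185:385,195:515]; cv2.imwrite("pics/si1.png",cv2.resize(a,None,fx=2.5,fy=2.5,interpolation=cv2.INTER_CUBIC))
```

```text
(no output)
```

View pics/sc1.png

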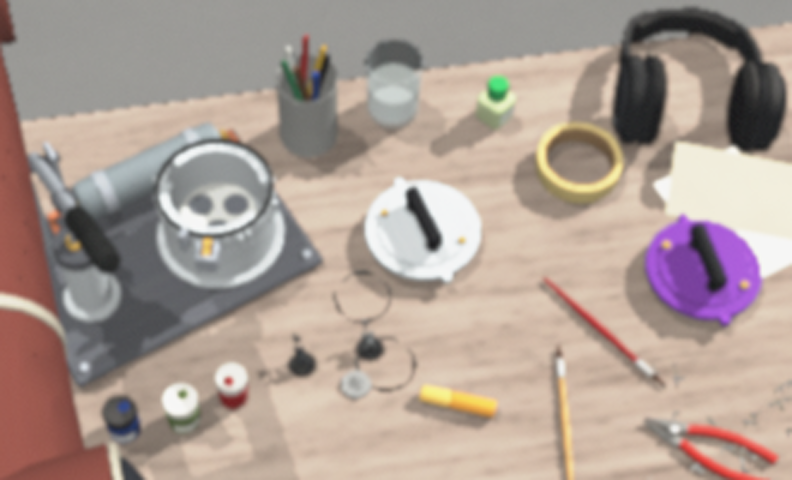

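View pics/si1.png

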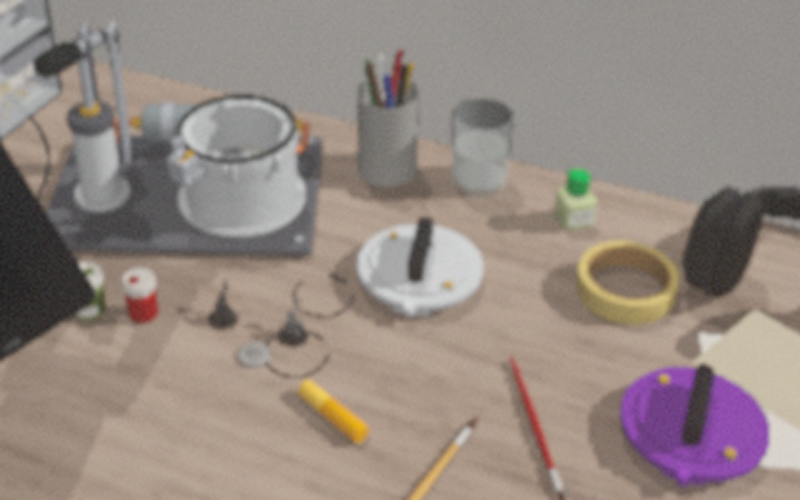

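View pics/wrist0.png

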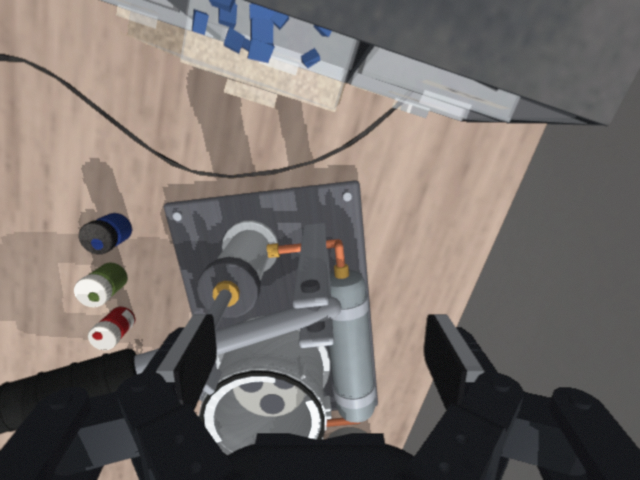

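The aluminium lid is at scene pixel (340,262) and its purple look-alike at (458,278), so I choose the aluminium one. The unit is at the left, with the pump on the +y side and its front facing the robot. Next I fit the poses.

```bash
cat > fit.py <<'E'
from h import *
from scipy.optimize import least_squares
P={n:np.load(n+"0.npy",allow_pickle=True).item() for n in ["scene","side","wrist"]}
S=lambda u,v:(165+u/2.4,165+v/2.4)
Q=lambda u,v:(195+u/2.5,185+v/2.5)
obs=[("wrist",(-.1,.14,.014),(166,205)),("wrist",(.1,.14,.014),(358,182)),
("scene",(-.1,-.14,.014),S(321,260)),("scene",(-.1,.14,.014),S(82,380)),
("side",(-.1,-.14,.014),Q(310,248)),("side",(-.1,.14,.014),Q(48,243)),
("scene",(0,-.062,.104),S(215,188)),("side",(0,-.062,.104),Q(239,128)),("wrist",(0,-.062,.104),(263,425))]
def T(v,X): 
    c,s=np.cos(v[2]),np.sin(v[2]); X=np.array(X,float); return np.r_[v[0]+c*X[0]-s*X[1],v[1]+s*X[0]+c*X[1],X[2]]
def f(v): return np.concatenate([(proj(P[n],T(v,X))[0]-uv)*(0.5 if n=="wrist" else 1) for n,X,uv in obs])
if __name__=="__main__":
    r=least_squares(f,[.75,.2,0],loss="soft_l1"); v=r.x; print(v,np.degrees(v[2])); print(r.fun.reshape(-1,2).round(1).tolist())
    np.save("unit.npy",v)
    g0=T(v,(.068-.1346,.085,.2323)); g1=T(v,(.068-.1492,.085,.1455)); print("grip up",g0,"down",g1,"pot",T(v,(0,-.062,.1)), "pivot",T(v,(.068,.085,.165)))
    for n in P: print(n,proj(P[n],[g0,T(v,(.068,.085,.165))]).round(0).tolist())
    # lid
    lo=[("scene",(0,0,.02),S(423,229)),("side",(0,0,.02),Q(420,265)),("scene",(.066,0,.016),S(447,279)),("scene",(-.066,0,.016),S(400,182)),
    ("scene",(.037,0,.05),S(434,243)),("scene",(-.037,0,.05),S(413,192)),("side",(.037,0,.05),Q(415,275)),("side",(-.037,0,.05),Q(425,223))]
    obs[:]=lo; 
    for th in (0,1.6,3.1,4.7):
        r=least_squares(f,[.75,0,th],loss="soft_l1"); print(r.cost,r.x,np.degrees(r.x[2]),r.fun.reshape(-1,2).round(1).tolist())
    for nm,n,u,z in [("cup","scene",(331,214),0.0),("pen","scene",(293,228),0),("mini","scene",S(303,365),0),("mini","scene",S(370,350),0),("tok","scene",S(355,383),0)]: print(nm,onz(P[n],u,z))
E
python3 fit.py
```

```text
[ 0.57744875 -0.12964639  0.10391729] 5.954021996435986
[[-2.7, 0.0], [0.7, 1.4], [2.9, 0.4], [-1.5, 2.2], [0.6, 2.4], [-6.9, 1.0], [-2.4, -6.0], [0.2, -3.7], [7.3, 0.2]]
grip up [ 0.50239094 -0.05201337  0.2323    ] down [ 0.48786971 -0.05352783  0.1455    ] pot [ 0.58388003 -0.19131193  0.1       ] pivot [ 0.63626484 -0.03805126  0.165     ]
scene [[199.0, 254.0], [179.0, 228.0]]
side [[220.0, 200.0], [236.0, 197.0]]
wrist [[70.0, 411.0], [340.0, 315.0]]
180.21119708422452 [ 0.48474676 -0.38530513 -0.845639  ] -48.45154567767621 [[0.3, -0.4], [-0.3, -0.1], [-0.1, -40.1], [-0.3, 40.7], [1.9, -24.1], [-0.7, 20.0], [14.8, -19.3], [-15.0, 12.4]]
9.177956111052115 [ 0.4829569  -0.3845426   3.07068572] 175.93733210525673 [[0.4, 0.2], [-0.7, 0.4], [0.5, 1.6], [0.2, 0.4], [2.1, -0.2], [-0.5, -2.5], [-1.2, -3.4], [0.4, -2.2]]
9.177956111095089 [ 0.4829569  -0.3845426   3.07068549] 175.9373186808551 [[0.4, 0.2], [-0.7, 0.4], [0.5, 1.6], [0.2, 0.4], [2.1, -0.2], [-0.5, -2.5], [-1.2, -3.4], [0.4, -2.2]]
9.177956111054119 [ 0.4829569  -0.3845426   3.07068568] 175.93732991640502 [[0.4, 0.2], [-0.7, 0.4], [0.5, 1.6], [0.2, 0.4], [2.1, -0.2], [-0.5, -2.5], [-1.2, -3.4], [0.4, -2.2]]
cup [[ 0.64003173 -0.43112715  0.        ]]
pen [[ 0.63940687 -0.31915043  0.        ]]
mini [[ 0.40027512 -0.21097892  0.        ]]
mini [[ 0.38792386 -0.27863634  0.        ]]
tok [[ 0.36099305 -0.24980996  0.        ]]
```

```bash
sed -i 's/^("side",(-.1,-.14,.014),Q(310,248)),("side",(-.1,.14,.014),Q(48,243)),/("side",(-.1,-.14,.014),Q(310,248)),/; s/\*(0.5 if n=="wrist" else 1)//' fit.py; python3 fit.py | head -7
python3 - <<'E'
from h import *
from fit import *
v=np.load("unit.npy")
a=np.linspace(0,2*np.pi,60)
out=[]
for n,o,sz in [("scene",(165,205),2),("side",(195,185),2),("wrist",(0,160),1)]:
    im=cv2.imread(f"pics/{n}0.png"); w=2
    k=4; im=cv2.resize(im,None,fx=k,fy=k)
    def L(X): cv2.polylines(im,[(proj(P[n],[T(v,x) for x in X])*k+k/2).astype(int)],False,(0,255,0),3 if n!="wrist" else 5)
    L([(.06*np.cos(t),-.062+.06*np.sin(t),.1) for t in a]); L([(-.1,-.14,.014),(-.1,.14,.014),(.1,.14,.014),(.1,-.14,.014),(-.1,-.14,.014)])
    L([(.068,.085,.165),(.068-.18,.085,.165+.08)])
    o=np.array(o)*k
    c=im[o[1]:o[1]+(320*k if n=="wrist" else 150*k),o[0]:o[0]+(400*k if n=="wrist" else 160*k)]
    out.append(cv2.resize(c,(400,375 if n!="wrist" else 320)))
cv2.imwrite("pics/ov.png",cv2.resize(np.vstack([np.hstack(out[:2]),np.hstack([out[2],out[2]*0])]),(690,600)))
E
```

```text
[ 0.57624934 -0.1290565   0.10432726] 5.977511577950204
[[-6.8, -0.5], [0.1, 2.1], [2.9, 0.9], [-1.6, 2.7], [0.3, 2.6], [-2.4, -5.5], [-0.1, -3.5], [13.2, -0.0]]
grip up [ 0.50115971 -0.05145426  0.2323    ] down [ 0.4866391  -0.05297467  0.1455    ] pot [ 0.5827059 -0.1907194  0.1      ] pivot [ 0.63502787 -0.03743727  0.165     ]
scene [[199.0, 254.0], [179.0, 228.0]]
side [[219.0, 200.0], [236.0, 197.0]]
wrist [[67.0, 410.0], [338.0, 314.0]]
180.21119708422452 [ 0.48474676 -0.38530513 -0.845639  ] -48.45154567767621 [[0.3, -0.4], [-0.3, -0.1], [-0.1, -40.1], [-0.3, 40.7], [1.9, -24.1], [-0.7, 20.0], [14.8, -19.3], [-15.0, 12.4]]
```

View pics/ov.png

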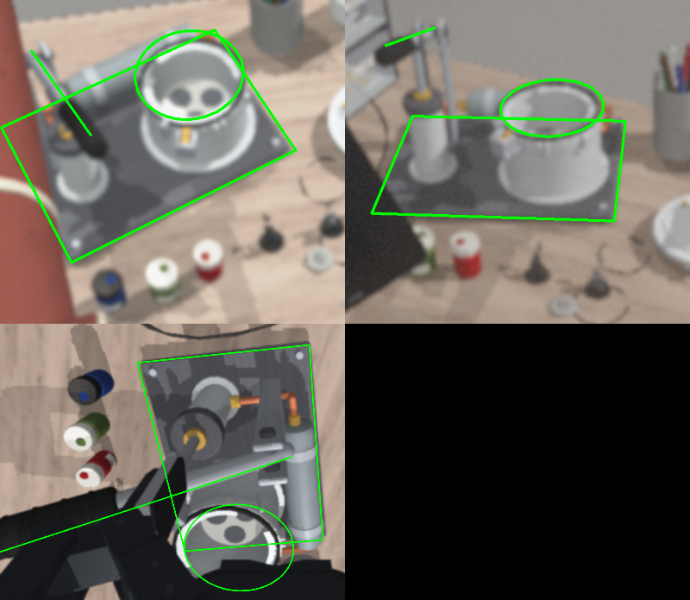

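Call:
arm_command --moves '[[1,[0,0,-0.4],0],[1,[0,0,-0.7],0],[1,[-0.25,-0.15,-0.7],0],[1,[-0.5,-0.3,-0.7],0],[1,[-0.75,-0.4,-0.7],0],[1,[-1,-0.5,-0.7],0],[1,[-1,-0.5,-0.7],0],[1,[-1,-0.5,-0.7],0],[1,[-1,-0.5,-0.7],0]]'

```text
time: 2.1
tool_pos: [0.5501, -0.1499, 0.3264]
tool_rot: [-0.0, 0.707, 0.707, 0.0]
contact_force: [-1.0, -0.1, 0.1]
gripper_width: 1.001
grasp_force: 0.0
```

Run:
```python
from h import *
p=grab("wrist","w1.png"); np.save("w1.npy",{k:p[k] for k in p if k!="frame"},allow_pickle=True)
s=manip.state(); print(s["time"],s["tool_pos"],-np.array(p["R"]).T@p["t"]); print(np.array(p["R"]).round(3))
for q in ["pot_lid","pump_lever"]: print([(d["extent"],d["confidence"]) for d in manip.search_frame(p,q)])
```

```text
2.15 [ 0.55029097 -0.14917603  0.32628062] [ 0.54832594 -0.06711981  0.47922415]
[[ 1.     0.     0.   ]
 [ 0.    -0.947  0.322]
 [ 0.    -0.322 -0.947]]
[([229.2, 309.5, 325.1, 381.6], 0.56)]
[([140.9, 64.1, 431.7, 121.0], 0.66)]
```

View pics/w1.png

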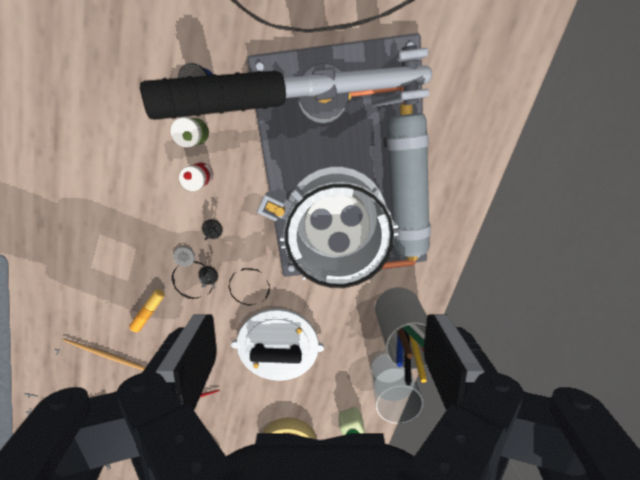

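Run:
```python
import cv2
a=cv2.imread("pics/w1.png")[160:300,245:435]; cv2.imwrite("pics/w1c.png",cv2.resize(a,None,fx=4.2,fy=4.2,interpolation=cv2.INTER_CUBIC))
```

```text
(no output)
```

View pics/w1c.png

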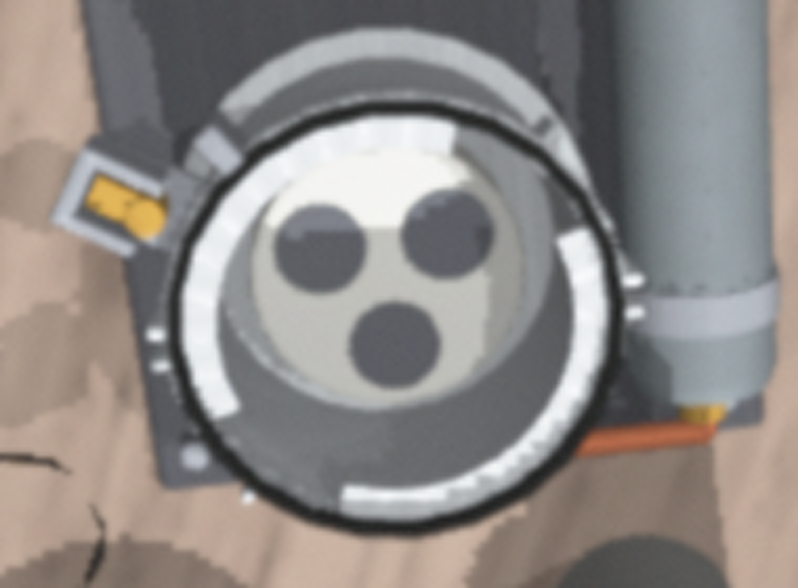

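The crop shows the flange with slots at about (515,180) and (285,455), purge rib pairs at (155,350) and (635,296), slot ribs at (248,497) and (548,125), and the brass latch at (125,205).

```bash
cat > pot.py <<'E'
from h import *
from scipy.optimize import least_squares
def ring(p,im,c0,z,r0,r1,dark=True,N=180):
    g=cv2.cvtColor(im,cv2.COLOR_RGB2GRAY).astype(np.float32); g=cv2.GaussianBlur(g,(3,3),0.7)
    pts=[]
    for a in np.linspace(0,2*np.pi,N,endpoint=False):
        rr=np.linspace(r0,r1,60); X=np.c_[c0[0]+rr*np.cos(a),c0[1]+rr*np.sin(a),rr*0+z]
        uv=proj(p,X).astype(np.float32); v=cv2.remap(g,uv[:,0].reshape(1,-1),uv[:,1].reshape(1,-1),cv2.INTER_LINEAR)[0]
        w=np.clip(v.min()+25-v,0,None); pts.append(X[np.abs(rr-(rr*w).sum()/w.sum()).argmin(),:2])
    pts=np.array(pts)
    r=least_squares(lambda q:np.hypot(*(pts-q[:2]).T)-q[2],[*c0,(r0+r1)/2],loss="soft_l1",f_scale=.0005)
    return r.x, np.median(np.abs(r.fun))
E
python3 - <<'E'
from pot import *
p=np.load("w1.npy",allow_pickle=True).item(); im=cv2.imread("pics/w1.png")[:,:,::-1].copy()
C=lambda u,v:(245+(u-1.6)/4.2,160+(v-1.6)/4.2)
c=onz(p,C(397,317),.104)[0,:2]; print("init",c)
for i in range(3):
    q,e=ring(p,im,c,.104,.045,.068); c=q[:2]
print("ring",q,e)
for nm,a,b in [("purge",(155,350),(635,296)),("slotribs",(248,497),(548,125))]:
  for z in (.075,.085,.095):
    A,B=onz(p,[C(*a),C(*b)],z); print(nm,z,np.degrees(np.arctan2(*(B-A)[1::-1])),((A+B)/2)[:2],np.hypot(*(B-A)[:2])/2)
sl=onz(p,[C(455,128),C(560,238),C(575,232),C(455,148),C(230,412),C(342,492)],.1)[:,:2]
for s in sl: print(np.degrees(np.arctan2(*(s-c)[::-1])),np.hypot(*(s-c)))
P=onz(p,[(249,56),(418,35),(286,275)],.014); print("plate",P, np.degrees(np.arctan2(*(P[1]-P[0])[1::-1])),np.linalg.norm(P[1]-P[0]),np.linalg.norm(P[2]-P[0]))
print("grip ends", onz(p,[(143,99)],.252),onz(p,[(283,88)],.218),"pivot",onz(p,[(418,74)],.165))
# lid
L=[onz(p,u,z)[0,:2] for u,z in [((251,355),.05),((300,355),.05),((234,345),.016),((322,348),.016)]]
print("lid",(L[0]+L[1])/2,np.degrees(np.arctan2(*(L[1]-L[0])[::-1])),np.linalg.norm(L[1]-L[0]),(L[2]+L[3])/2,np.degrees(np.arctan2(*(L[3]-L[2])[::-1])),np.linalg.norm(L[3]-L[2]))
E
```

```text
init [ 0.56933813 -0.18670101]
ring [ 0.56907224 -0.18930603  0.05696176] 0.0002652660510184049
purge 0.075 6.768130669931938 [ 0.5700459  -0.19772895] 0.06660835317284722
purge 0.085 6.768130669931911 [ 0.56950858 -0.19449784] 0.06496054579735712
purge 0.095 6.768130669931926 [ 0.56897125 -0.19126673] 0.06331273842186698
slotribs 0.075 53.06502364574271 [ 0.56955345 -0.19640793] 0.06728755740937002
slotribs 0.085 53.06502364574272 [ 0.56902831 -0.1932095 ] 0.0656229473702935
slotribs 0.095 53.065023645742684 [ 0.56850317 -0.19001108] 0.06395833733121703
74.49351540436169 0.05250845312926575
28.33837973542335 0.0472352665559741
27.907300482152653 0.05126462465662633
72.707995396961 0.047728516262055584
-149.9086279236709 0.04990841655271362
-105.62581811451642 0.0499339807294439
plate [[ 4.67569289e-01 -5.65286094e-04  1.40000000e-02]
 [ 6.58919103e-01  2.07263220e-02  1.40000000e-02]
 [ 5.01831405e-01 -2.73358497e-01  1.40000000e-02]] 6.349218026662288 0.19253073484621863 0.2749364079189256
grip ends [[ 0.44624428 -0.05702854  0.252     ]] [[ 0.52419378 -0.04869953  0.218     ]] pivot [[ 0.6253861  -0.03481615  0.165     ]]
lid [ 0.48737958 -0.37792558] -0.0015646098410182637 0.06775283977440612 [ 0.48692642 -0.38771222] -2.286234207504173 0.1300859987130505
```

Call:
arm_command --moves '[[-1,[0.25,-0.2,0],0],[-1,[0.5,-0.4,0],0],[-1,[0.64,-0.47,0],0],[-1,[0.64,-0.47,0.1],0],[-1,[0.64,-0.47,0.25],0],[-1,[0.64,-0.47,0.33],0],[-1,[0.64,-0.47,0.33],0],[-1,[0.64,-0.47,0.33],0],[-1,[0.64,-0.47,0.33],0]]'

```text
time: 3.0
tool_pos: [0.4801, -0.0541, 0.2776]
tool_rot: [0.0, 0.707, 0.707, 0.0]
contact_force: [0.1, 0.1, -0.8]
gripper_width: -0.002
grasp_force: 0.0
```

Call:
arm_command --moves '[[-1,[0,0.02,0.15],0],[-1,[0,0,0.3],0],[-1,[0,-0.02,0.45],0],[-1,[0,-0.04,0.58],0],[-1,[0,-0.05,0.66],0],[-1,[0,-0.05,0.7],0],[-1,[0,-0.05,0.7],0],[-1,[0,-0.05,0.7],0]]'

```text
time: 3.67
tool_pos: [0.4728, -0.0545, 0.1736]
tool_rot: [0.001, 0.707, 0.707, 0.0]
contact_force: [-2.5, -1.2, 6.2]
gripper_width: -0.004
grasp_force: 2.7
```

Run:
```python
from h import *
p=grab("side","s2.png"); grab("scene","c2.png"); s=manip.state(); print(s["tool_pos"],s["contact_force"])
a=cv2.imread("pics/s2.png")[160:320,150:350];b=cv2.imread("pics/c2.png")[180:340,110:310]
cv2.imwrite("pics/p2.png",cv2.resize(np.hstack([a,b]),None,fx=2,fy=2,interpolation=cv2.INTER_CUBIC))
```

```text
[ 0.47290183 -0.05443332  0.17419135] [-3.78454181 -1.05173876  5.47411608]
```

View pics/p2.png

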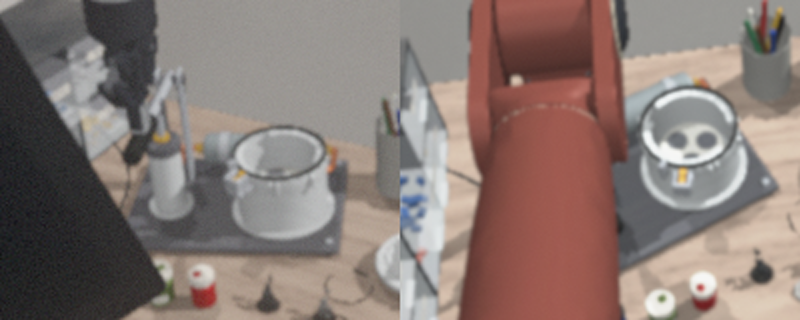

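The lever is pressed down in the side picture, at about (150,130). The force is still low, so I press on to the stop.

Call:
arm_command --moves '[[-1,[0,0,0.04],0],[-1,[0,0,0.06],0],[-1,[0,0,0.06],0],[-1,[0,0,0.06],0]]'

```text
time: 4.1
tool_pos: [0.4735, -0.0545, 0.1656]
tool_rot: [0.002, 0.707, 0.707, 0.001]
contact_force: [-2.3, -1.3, 6.2]
gripper_width: 0.002
grasp_force: 3.1
```

Call:
arm_command --moves '[[-1,[0,0,0.03],0],[-1,[0,0,0.05],0],[-1,[0,0,0.05],0],[-1,[0,0,0.05],0]]'

```text
time: 4.43
tool_pos: [0.4736, -0.0545, 0.1582]
tool_rot: [0.002, 0.707, 0.707, 0.001]
contact_force: [-3.2, -0.8, 8.1]
gripper_width: 0.0
grasp_force: 3.5
```

Call:
arm_command --moves '[[-1,[0,0,0.04],0],[-1,[0,0,0.06],0],[-1,[0,0,0.06],0]]'

```text
time: 4.68
tool_pos: [0.4739, -0.0545, 0.1491]
tool_rot: [0.002, 0.707, 0.707, 0.001]
contact_force: [-1.2, -1.8, 8.5]
gripper_width: 0.001
grasp_force: 3.9
```

Call:
arm_command --moves '[[-1,[0,0,0.03],0],[-1,[0,0,0.05],0],[-1,[0,0,0.05],0]]'

```text
time: 4.93
tool_pos: [0.4743, -0.0545, 0.1419]
tool_rot: [0.002, 0.707, 0.707, 0.002]
contact_force: [-1.8, -0.8, 8.9]
gripper_width: 0.0
grasp_force: 4.2
```

Run:
```python
from h import *
p=grab("wrist","w3.png"); np.save("w3.npy",{k:p[k] for k in p if k!="frame"},allow_pickle=True); q=grab("side","s3.png")
a=p["frame"][140:480,100:540];b=cv2.resize(q["frame"][180:280,160:260],(340,340),interpolation=cv2.INTER_CUBIC)
cv2.imwrite("pics/p3.png",np.hstack([a,b])[:,:,::-1])
```

```text
(no output)
```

View pics/p3.png

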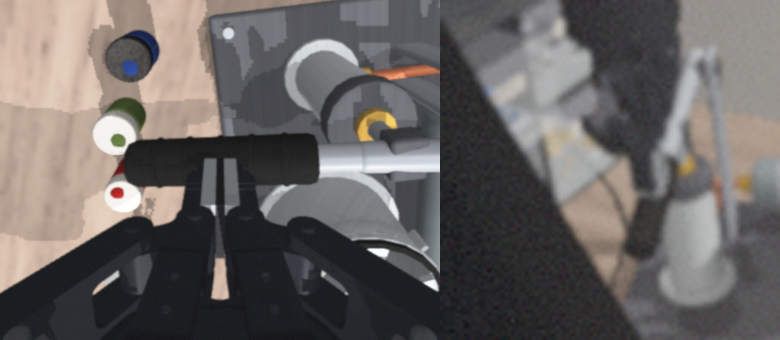

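Run:
```python
from h import *
p=np.load("w3.npy",allow_pickle=True).item()
y=np.radians(6.4); pv=np.array([.620,-.0356,.165]); d=np.array([-np.cos(y),-np.sin(y),0])
for q in (0,.2,.4,.5,.6,.7):
    t=np.radians(22)-q
    print(q,[proj(p,pv+l*(np.cos(t)*d+[0,0,np.sin(t)]))[0].round(0).tolist() for l in (.105,.195)],(pv+.15*(np.cos(t)*d+[0,0,np.sin(t)])+.0115*(np.array([0,0,np.cos(t)])-np.sin(t)*d)).round(4))
print("tips at",proj(p,manip.state()["tool_pos"]-np.array([0,0,.025])))
```

```text
0 [[490.0, 381.0], [175.0, 522.0]] [ 0.4861 -0.0506  0.2319]
0.2 [[447.0, 344.0], [185.0, 401.0]] [ 0.4755 -0.0518  0.2037]
0.4 [[426.0, 314.0], [209.0, 334.0]] [ 0.4708 -0.0523  0.1741]
0.5 [[421.0, 302.0], [223.0, 310.0]] [ 0.4706 -0.0524  0.1591]
0.6 [[418.0, 290.0], [239.0, 291.0]] [ 0.4719 -0.0522  0.1441]
0.7 [[419.0, 281.0], [254.0, 275.0]] [ 0.4748 -0.0519  0.1293]
tips at [[322.62876478 282.03094518]]
```

Call:
arm_command --moves '[[-1,[0,0,0.03],0],[-1,[0,0,0.05],0],[-1,[0,0,0.05],0]]'

```text
time: 5.28
tool_pos: [0.475, -0.0544, 0.1352]
tool_rot: [0.003, 0.707, 0.707, 0.002]
contact_force: [-0.6, 0.2, 8.2]
gripper_width: 0.001
grasp_force: 4.5
```

Call:
arm_command --moves '[[-1,[0,0,0.03],0],[-1,[0,0,0.04],0],[-1,[0,0,0.04],0]]'

```text
time: 5.53
tool_pos: [0.4757, -0.0545, 0.1337]
tool_rot: [0.003, 0.707, 0.707, 0.002]
contact_force: [-11.9, 2.7, 28.5]
gripper_width: -0.003
grasp_force: 15.1
```

Run:
```python
from h import *
p=grab("wrist","w4.png"); np.save("w4.npy",{k:p[k] for k in p if k!="frame"},allow_pickle=True); q=grab("side","s4.png")
s=manip.state(); print(s["contact_force"],s["ft_torque"])
a=p["frame"][240:400,180:460];a=cv2.resize(a,(595,340),interpolation=cv2.INTER_CUBIC);b=cv2.resize(q["frame"][190:280,215:260],(170,340),interpolation=cv2.INTER_CUBIC)
cv2.imwrite("pics/p4.png",np.hstack([a,b])[:,:,::-1])
```

```text
[-11.00584211   2.33263296  28.2791649 ] [0.50921886 1.82063318 0.01737956]
```

View pics/p4.png

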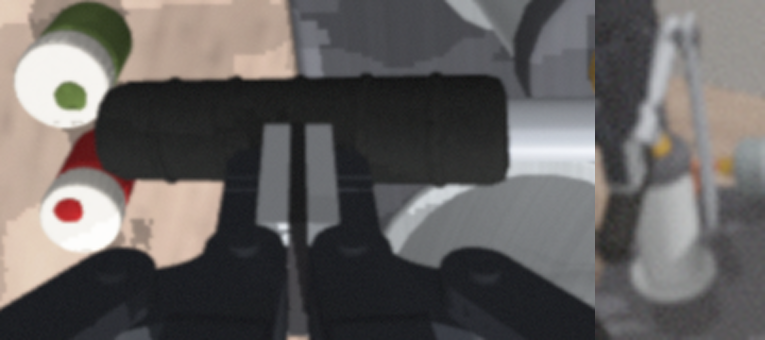

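The lever is on its stop: 28 N, with the fingertips on the middle of the grip. Now I release it and repeat the strokes.

Call:
arm_command --moves '[[-1,[0,0,-0.25],0],[-1,[0,0,-0.5],0],[-1,[0,0.03,-0.75],0],[-1,[0,0.05,-0.95],0],[-1,[0,0.05,-0.95],0],[-1,[0,0.05,-0.95],0],[-1,[0,0.05,-0.95],0],[-1,[0,0.05,-0.7],0],[-1,[0,0.03,-0.5],0],[-1,[0,0,-0.3],0],[-1,[0,0,-0.12],0],[-1,[0,0,-0.04],0],[-1,[0,0,-0.01],0],[-1,[0,0,-0.01],0],[-1,[0,0,-0.01],0],[-1,[0,0,-0.01],0]]'

```text
time: 6.97
tool_pos: [0.4716, -0.054, 0.1323]
tool_rot: [-0.001, 0.707, 0.707, -0.001]
contact_force: [-17.9, 2.8, 35.1]
gripper_width: 0.0
grasp_force: 19.1
```

Call:
arm_command --moves '[[-1,[0,0,-0.25],0],[-1,[0,0,-0.5],0],[-1,[0,0.03,-0.75],0],[-1,[0,0.05,-0.95],0],[-1,[0,0.05,-0.95],0],[-1,[0,0.05,-0.95],0],[-1,[0,0.05,-0.95],0],[-1,[0,0.05,-0.7],0],[-1,[0,0.03,-0.5],0],[-1,[0,0,-0.3],0],[-1,[0,0,-0.12],0],[-1,[0,0,-0.04],0],[-1,[0,0,0],0],[-1,[0,0,0],0],[-1,[0,0,0],0],[-1,[0,0,0],0]]'

```text
time: 8.3
tool_pos: [0.4706, -0.0537, 0.1319]
tool_rot: [-0.002, 0.707, 0.707, -0.002]
contact_force: [-20.8, 3.6, 37.7]
gripper_width: -0.001
grasp_force: 20.9
```

Call:
arm_command --moves '[[-1,[0,0,-0.25],0],[-1,[0,0,-0.5],0],[-1,[0,0,-0.75],0],[-1,[0,0,-1],0],[-1,[-0.1,0.02,-1],0],[-1,[-0.35,0.04,-1],0],[-1,[-0.6,0.07,-1],0],[-1,[-0.85,0.1,-1],0],[-1,[-1,0.1,-1],0],[-1,[-1,0.1,-1],0]]'

```text
time: 9.13
tool_pos: [0.4854, -0.2069, 0.2731]
tool_rot: [-0.003, 0.709, 0.705, -0.001]
contact_force: [0.7, 0.8, -0.2]
gripper_width: 0.001
grasp_force: 0.0
```

Call:
arm_command --moves '[[1,[-0.25,0,0],0],[1,[-0.5,0,0],0],[1,[-0.7,0,0],0],[1,[-0.85,0,0],0],[1,[-0.85,0,0],0],[1,[-0.85,0,0],0],[1,[-0.85,0,0],0],[1,[-0.85,0,0],0]]'

```text
time: 9.8
tool_pos: [0.4869, -0.3298, 0.276]
tool_rot: [-0.001, 0.707, 0.708, 0.0]
contact_force: [-0.1, -0.7, -0.0]
gripper_width: 0.998
grasp_force: 0.0
```

Run:
```python
from pot import *
p=grab("wrist","w5.png"); np.save("w5.npy",{k:p[k] for k in p if k!="frame"},allow_pickle=True)
s=manip.state(); print(s["time"],s["tool_pos"],s["contact_force"])
print([(d["extent"],d["confidence"]) for d in manip.search_frame(p,"pot_lid")])
cv2.imwrite("pics/w5c.png",cv2.resize(p["frame"][60:360,150:550],None,fx=2,fy=2,interpolation=cv2.INTER_CUBIC)[:,:,::-1])
```

```text
9.85 [ 0.48706967 -0.32995039  0.27643131] [ 0.08389201  0.72367078 -0.87226807]
[([313.6, 0.0, 536.0, 146.8], 0.75), ([262.2, 187.1, 378.8, 289.1], 0.74), ([197.2, 368.5, 256.3, 443.0], 0.74)]
```

View pics/w5c.png

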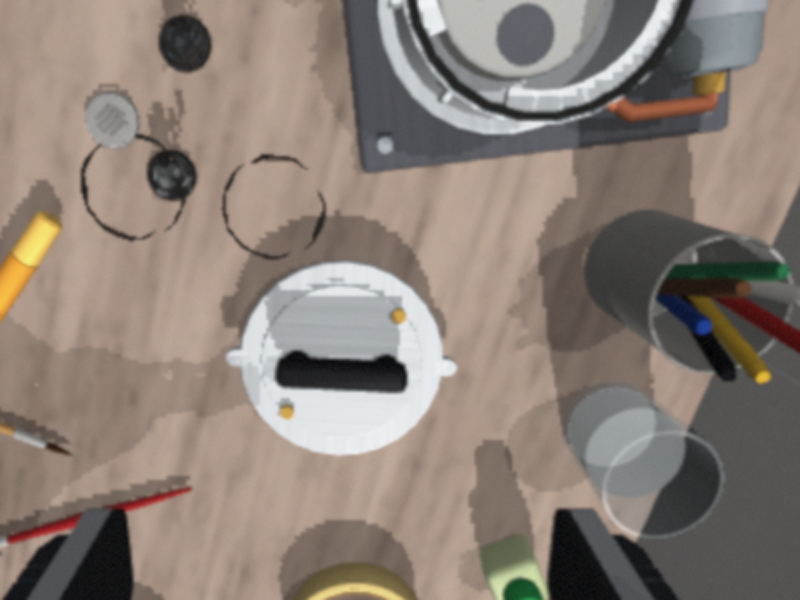

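The tenth and last view shows the aluminium lid: pointers at crop (236,357) and (447,367), studs at (399,316) and (287,411), the bar between (280,373) and (407,377). Now I fit it.

Run:
```python
from pot import *
p=np.load("w5.npy",allow_pickle=True).item(); im=cv2.imread("pics/w5.png")[:,:,::-1].copy()
C=lambda u,v:(150+(u-.5)/2,60+(v-.5)/2)
# stud centroids refined by colour
hsv=cv2.cvtColor(im,cv2.COLOR_RGB2HSV); m=((hsv[...,0]>12)&(hsv[...,0]<30)&(hsv[...,1]>110)).astype(np.uint8)
st=[]
for u in [(399,316),(287,411)]:
    x,y=map(int,C(*u)); ys,xs=np.nonzero(m[y-7:y+8,x-7:x+8]); st.append((x-7+xs.mean(),y-7+ys.mean())); print(st[-1],len(xs))
r2=.044/np.sqrt(2)
obs=[((-.067,0,.016),C(236,357)),((.067,0,.016),C(447,367)),((r2,r2,.0245),st[0]),((-r2,-r2,.0245),st[1])]
def f(v,dz=0):
    c,s=np.cos(v[2]),np.sin(v[2]); return np.concatenate([proj(p,[v[0]+c*X[0]-s*X[1],v[1]+s*X[0]+c*X[1],X[2]])[0]-u for X,u in obs])
r=least_squares(f,[.487,-.385,-.04]); print("lid",r.x,np.degrees(r.x[2]),r.fun.round(1))
# cap edge
c0=r.x[:2]
q,e=None,None
g=cv2.GaussianBlur(cv2.cvtColor(im,cv2.COLOR_RGB2GRAY).astype(np.float32),(3,3),.7); pts=[]
for a in np.linspace(0,2*np.pi,120,endpoint=False):
    rr=np.linspace(.054,.066,50); X=np.c_[c0[0]+rr*np.cos(a),c0[1]+rr*np.sin(a),rr*0+.02]; uv=proj(p,X).astype(np.float32)
    v=cv2.remap(g,uv[:,0].reshape(1,-1),uv[:,1].reshape(1,-1),1)[0]; i=np.gradient(v).argmin(); pts.append(X[i,:2])
pts=np.array(pts); k=least_squares(lambda q:np.hypot(*(pts-q[:2]).T)-q[2],[*c0,.06],loss="soft_l1",f_scale=.0005); print("cap",k.x,np.median(abs(k.fun)))
c=np.array([.569,-.189])
s=manip.state(); print(s["joint_pos"])
for zz in (.104,):
  q,e=ring(p,im,c,zz,.045,.068); print("pot ring (part)",q,e)
```

```text
(np.float64(348.7241379310345), np.float64(217.58620689655172)) 29
(np.float64(293.0), np.float64(265.5)) 26
lid [ 0.4860032  -0.38502308 -0.04615904] -2.6447182122260458 [-3.7 -0.5  3.4 -0.3  0.3  0.6  0.1  0.6]
cap [ 0.48595451 -0.38451569  0.05953337] 0.00025768621096178973
[-7.22134478e-01 -6.03776937e-02  1.63413466e+00  2.11805939e-04
  1.56822663e+00 -7.23707397e-01]
pot ring (part) [ 0.568575   -0.18984434  0.05708521] 0.00023561423536927126
```

Call:
arm_command --moves '[[1,[-0.37,-0.01,0.2],0.2574],[1,[-0.37,-0.01,0.4],0.2574],[1,[-0.37,-0.01,0.6],0.2574],[1,[-0.37,-0.01,0.8],0.2574],[1,[-0.37,-0.01,0.84],0.2574],[1,[-0.37,-0.01,0.84],0.2574],[1,[-0.37,-0.01,0.84],0.2574],[1,[-0.37,-0.01,0.84],0.2574],[1,[-0.37,-0.01,0.84],0.2574],[1,[-0.37,-0.01,0.84],0.2574],[1,[-0.37,-0.01,0.84],0.2574],[1,[-0.37,-0.01,0.84],0.2574],[1,[-0.37,-0.01,0.84],0.2574],[1,[-0.37,-0.01,0.84],0.2574],[1,[-0.37,-0.01,0.84],0.2574],[1,[-0.37,-0.01,0.84],0.2574]]'

```text
time: 11.23
tool_pos: [0.4857, -0.3866, 0.151]
tool_rot: [0.0, 1.0, -0.022, 0.0]
contact_force: [0.1, 0.3, 0.5]
gripper_width: 1.001
grasp_force: 0.0
```

Run:
```python
from h import *
s=manip.state(); R=Ro.from_quat(np.roll(s["tool_rot"],-1)).as_matrix(); print(s["tool_pos"],R.round(4),s["joint_pos"])
x,y=R[:,0],R[:,1]; d=np.array([.486,-.3848])-s["tool_pos"][:2]; print("d tool",d@x[:2]/.15,d@y[:2]/.15,np.degrees(np.arctan2(x[1],x[0])))
```

```text
[ 0.48566168 -0.38657225  0.15104783] [[ 9.991e-01 -4.340e-02  2.000e-04]
 [-4.340e-02 -9.991e-01 -1.000e-04]
 [ 2.000e-04  1.000e-04 -1.000e+00]] [-7.92120587e-01  9.43665457e-02  1.68871640e+00  4.00654813e-05
  1.35832251e+00  8.22118473e-01]
d tool 0.0017401271672339565 -0.011901800188269758 -2.4895686724303823
```

Call:
arm_command --moves '[[1,[0,-0.012,0.2],0],[1,[0,-0.012,0.4],0],[1,[0,-0.012,0.55],0],[1,[0,-0.012,0.64],0],[1,[0,-0.012,0.64],0],[1,[0,-0.012,0.64],0]]'

```text
time: 11.73
tool_pos: [0.4855, -0.385, 0.0547]
tool_rot: [-0.0, 1.0, -0.023, -0.0]
contact_force: [-0.3, -0.0, 1.0]
gripper_width: 0.999
grasp_force: 0.0
```

Call:
arm_command --moves '[[-1,[0,0,0],0],[-1,[0,0,0],0],[-1,[0,0,0],0],[-1,[0,0,0],0],[-1,[0,0,0],0],[-1,[0,0,0],0],[-1,[0,0,0],0],[-1,[0,0,0],0]]'

```text
time: 12.4
tool_pos: [0.4855, -0.3852, 0.0549]
tool_rot: [-0.0, 1.0, -0.023, -0.0]
contact_force: [-1.3, -0.3, 0.7]
gripper_width: 0.003
grasp_force: 0.0
```

The fingers closed on nothing, so the tips are higher than stated, as the lever strokes had suggested. I'll touch the bar's top gently with the shut fingers to find their true reach.

Call:
arm_command --moves '[[-1,[0,0,0.03],0],[-1,[0,0,0.04],0],[-1,[0,0,0.04],0]]'

```text
time: 12.65
tool_pos: [0.4851, -0.3848, 0.0479]
tool_rot: [-0.001, 1.0, -0.023, -0.001]
contact_force: [-0.4, 0.9, 0.5]
gripper_width: -0.0
grasp_force: 0.0
```

Call:
arm_command --moves '[[-1,[0,0,0.03],0],[-1,[0,0,0.04],0],[-1,[0,0,0.04],0]]'

```text
time: 12.9
tool_pos: [0.4852, -0.3848, 0.0421]
tool_rot: [-0.0, 1.0, -0.023, -0.0]
contact_force: [-0.7, 0.8, 1.0]
gripper_width: 0.002
grasp_force: 0.0
```

Call:
arm_command --moves '[[-1,[0,0,0.03],0],[-1,[0,0,0.04],0],[-1,[0,0,0.04],0]]'

```text
time: 13.15
tool_pos: [0.4861, -0.3857, 0.0403]
tool_rot: [0.0, 1.0, -0.023, -0.0]
contact_force: [-6.1, 5.8, 16.1]
gripper_width: 0.002
grasp_force: 8.0
```

Run:
```python
from h import *
s=manip.state(); print(s["tool_pos"],s["contact_force"])
p=grab("wrist","w6.png"); np.save("w6.npy",{k:p[k] for k in p if k!="frame"},allow_pickle=True)
R=Ro.from_quat(np.roll(s["tool_rot"],-1)).as_matrix()
# projections of points on the tool axis, near pad face (x tool -/+ .011)
for o in (.025,.01,0,-.01,-.02): print(o,proj(p,[s["tool_pos"]+R@[sx,0,o] for sx in (-.011,.011)]).round(0).tolist())
g=cv2.cvtColor(p["frame"],cv2.COLOR_RGB2GRAY)
for c in (305,311,318,325,331): print(c,g[260:400:4,c].tolist())
print([(d["extent"],d["confidence"]) for d in manip.search_frame(p,"pot_lid")])
```

```text
[ 0.48605232 -0.38568653  0.04025521] [-6.07461539  5.80196172 16.14532493]
0.025 [[319.0, 298.0], [319.0, 260.0]]
0.01 [[319.0, 312.0], [319.0, 272.0]]
0 [[319.0, 322.0], [319.0, 280.0]]
-0.01 [[319.0, 334.0], [319.0, 290.0]]
-0.02 [[319.0, 347.0], [319.0, 301.0]]
305 [23, 19, 21, 22, 20, 17, 21, 20, 21, 20, 87, 91, 92, 93, 94, 94, 93, 93, 93, 93, 81, 73, 25, 18, 17, 18, 19, 20, 19, 15, 14, 13, 16, 25, 25]
311 [24, 24, 23, 21, 23, 26, 22, 22, 25, 22, 92, 94, 82, 94, 94, 94, 93, 94, 93, 79, 77, 87, 107, 32, 23, 21, 20, 17, 17, 17, 18, 18, 18, 17, 19]
318 [23, 28, 23, 28, 26, 23, 28, 25, 22, 20, 23, 21, 16, 19, 18, 23, 20, 18, 19, 18, 17, 20, 30, 29, 20, 24, 22, 21, 22, 22, 19, 20, 18, 25, 26]
325 [27, 27, 28, 27, 28, 25, 27, 26, 25, 27, 90, 92, 91, 91, 87, 87, 86, 82, 82, 83, 80, 92, 105, 103, 33, 19, 22, 17, 18, 17, 18, 21, 18, 16, 26]
331 [23, 25, 26, 25, 28, 24, 25, 23, 24, 27, 92, 93, 93, 94, 83, 94, 93, 92, 95, 93, 92, 105, 83, 20, 21, 22, 23, 22, 20, 19, 19, 17, 15, 14, 9]
[([607.6, 432.5, 640.0, 479.9], 0.91), ([203.0, 147.3, 431.8, 366.0], 0.77), ([0.0, 1.4, 112.6, 287.4], 0.22)]
```

Contact is at TCP z 0.0415 on the 0.050 bar top, so the tips sit about 9 mm behind the TCP. Now I open and regrip lower.

Call:
arm_command --moves '[[-1,[0,0,-0.1],0],[1,[0,0,-0.1],0],[1,[0,0,-0.1],0],[1,[0,0,-0.1],0],[1,[0,0,-0.1],0],[1,[0,0,-0.1],0],[1,[0,0,-0.1],0],[1,[0,0,0],0],[1,[0,0,0.1],0],[1,[0,0,0.1],0],[1,[0,0,0.1],0]]'

```text
time: 14.17
tool_pos: [0.4847, -0.3844, 0.0206]
tool_rot: [-0.001, 1.0, -0.023, -0.001]
contact_force: [-0.1, 0.2, -0.6]
gripper_width: 1.001
grasp_force: 0.0
```

Call:
arm_command --moves '[[-1,[0,0,0],0],[-1,[0,0,0],0],[-1,[0,0,0],0],[-1,[0,0,0],0],[-1,[0,0,0],0],[-1,[0,0,0],0],[-1,[0,0,0],0],[-1,[0,0,0],0]]'

```text
time: 14.83
tool_pos: [0.486, -0.3855, 0.0226]
tool_rot: [0.0, 1.0, -0.023, 0.0]
contact_force: [0.5, 0.4, 4.1]
gripper_width: 0.173
grasp_force: 61.7
```

Call:
arm_command --moves '[[-1,[0,0,-0.15],0],[-1,[0,0,-0.35],0],[-1,[0,0,-0.6],0],[-1,[0,-0.1,-0.8],-0.015],[-1,[-0.1,-0.3,-1],-0.033],[-1,[-0.1,-0.5,-1],-0.05],[-1,[-0.1,-0.53,-1],-0.067],[-1,[-0.1,-0.53,-1],-0.084],[-1,[-0.1,-0.53,-1],-0.101],[-1,[-0.1,-0.53,-1],-0.118],[-1,[-0.1,-0.53,-1],-0.135],[-1,[-0.1,-0.53,-1],-0.15],[-1,[-0.1,-0.53,-1],-0.15],[-1,[-0.1,-0.53,-1],-0.15],[-1,[-0.1,-0.53,-1],-0.15]]'

```text
time: 16.08
tool_pos: [0.4739, -0.3048, 0.1711]
tool_rot: [-0.001, 0.902, 0.432, -0.0]
contact_force: [0.4, -1.1, -3.3]
gripper_width: 0.168
grasp_force: 60.9
```

Run:
```python
from pot import *
s=manip.state(); print(s["time"],s["tool_pos"],s["contact_force"],s["gripper_width"],s["grasp_force"])
R=Ro.from_quat(np.roll(s["tool_rot"],-1)).as_matrix(); print("yaw",np.degrees(np.arctan2(R[1,0],R[0,0])), "tilt",R[:,2])
p=grab("wrist","w7.png"); np.save("w7.npy",{k:p[k] for k in p if k!="frame"},allow_pickle=True)
im=p["frame"]; 
c=np.array([.569,-.1893]); print("pot px",proj(p,[*c,.104]),)
for r0,r1 in((.05,.064),(.052,.063)):
    q,e=ring(p,im,c,.104,r0,r1); print("ring",q,e)
# lid cap edge (top z = lid z + .02)
lz=s["tool_pos"][2]-.0226; c0=s["tool_pos"][:2]; yaw=np.arctan2(R[1,0],R[0,0])
g=cv2.GaussianBlur(cv2.cvtColor(im,cv2.COLOR_RGB2GRAY).astype(np.float32),(3,3),.7)
pts=[];gr=[]
for a in np.radians(np.arange(-85,86,2))+yaw:
    if abs(a-yaw)<.16: continue
    rr=np.linspace(.052,.068,60); X=np.c_[c0[0]+rr*np.cos(a),c0[1]+rr*np.sin(a),rr*0+lz+.02]; uv=proj(p,X).astype(np.float32)
    v=cv2.remap(g,uv[:,0].reshape(1,-1),uv[:,1].reshape(1,-1),1)[0]; i=np.gradient(v).argmin(); pts.append(X[i,:2]); gr.append(np.gradient(v).min())
pts=np.array(pts); k=least_squares(lambda q:np.hypot(*(pts-q).T)-.0597,c0,loss="soft_l1",f_scale=.0005)
d=k.x-c0; print("cap centre",k.x,np.median(abs(k.fun)),"in tool",d@R[:2,0],d@R[:2,1],np.median(gr))
# pointer direction: brightness profile along arc at radius 64 mm
for rad in (.063,.0655):
    a=np.radians(np.arange(-14,14.1,1)); X=np.c_[k.x[0]+rad*np.cos(a+yaw),k.x[1]+rad*np.sin(a+yaw),a*0+lz+.016]; uv=proj(p,X).astype(np.float32)
    print(rad,cv2.remap(g,uv[:,0].reshape(1,-1),uv[:,1].reshape(1,-1),1)[0].astype(int).tolist())
# studs
hsv=cv2.cvtColor(im,cv2.COLOR_RGB2HSV); m=((hsv[...,0]>12)&(hsv[...,0]<30)&(hsv[...,1]>110)).astype(np.uint8)
n,_,S,ce=cv2.connectedComponentsWithStats(m)
for i in range(1,n):
    if S[i,4]>12: print("brass",ce[i].round(1),S[i,4],onz(p,ce[i],lz+.0245)[0].round(4))
for sg in (45,-45): 
    a=yaw+np.radians(sg); print("pred",proj(p,[k.x[0]+.044*np.cos(a),k.x[1]+.044*np.sin(a),lz+.0245]))
print(proj(p,[[*(k.x+.06*np.array([np.cos(yaw),np.sin(yaw)])),lz+.02]]))
```

```text
16.0833 [ 0.47387476 -0.30481099  0.17110324] [ 0.42191069 -1.13706538 -3.25489504] 0.16836816590564213 60.93112349510193
yaw 51.219338105165754 tilt [-1.06373421e-03  8.33307968e-04 -9.99999087e-01]
pot px [[325.80184362 -23.84680619]]
ring [ 0.5689664  -0.18947023  0.05720431] 8.341897746218241e-05
ring [ 0.56913862 -0.18923849  0.05747943] 7.855212655843297e-05
cap centre [ 0.47283776 -0.30432706] 0.000182519191423966 in tool -0.0002722655311717221 -0.0011114957089208163 -15.309116
0.063 [152, 152, 153, 153, 153, 153, 155, 156, 157, 164, 221, 226, 225, 227, 231, 227, 225, 222, 214, 161, 154, 156, 156, 149, 143, 144, 150, 151, 147]
0.0655 [153, 154, 155, 155, 153, 152, 153, 148, 106, 91, 141, 222, 228, 227, 226, 225, 223, 210, 123, 96, 135, 153, 155, 152, 140, 135, 143, 150, 146]
brass [186.   13.3] 897 [ 0.5089 -0.1828  0.173 ]
brass [614.1  71.4] 14 [ 0.6204 -0.2966  0.173 ]
brass [613.1  98.3] 873 [ 0.6162 -0.3053  0.173 ]
brass [561.2  92.4] 44 [ 0.6017 -0.2909  0.173 ]
brass [248.2 240.1] 293 [ 0.4684 -0.2603  0.173 ]
brass [198.1 337.4] 720 [ 0.4166 -0.2816  0.173 ]
brass [388.7 357.2] 29 [ 0.4812 -0.3477  0.173 ]
brass [533.7 402.6] 618 [ 0.5232 -0.4163  0.173 ]
brass [179.7 428.3] 43 [ 0.3698 -0.3151  0.173 ]
pred [[248.15226353 241.08541663]]
pred [[391.2367958  241.27193353]]
[[319.77314084 172.7556359 ]]
```

Call:
arm_command --moves '[[-1,[-0.2,0,-0.2],0],[-1,[-0.35,0,-0.4],0],[-1,[-0.4,0,-0.53],0],[-1,[-0.4,0,-0.53],0],[-1,[-0.4,0,-0.53],0],[-1,[-0.4,0,-0.53],0]]'

```text
time: 16.63
tool_pos: [0.4365, -0.3509, 0.2494]
tool_rot: [-0.001, 0.901, 0.433, -0.0]
contact_force: [-0.3, 0.3, -3.0]
gripper_width: 0.175
grasp_force: 61.0
```

```bash
cat > rel.py <<'E'
from pot import *
s=manip.state(); print(s["time"],s["tool_pos"],s["contact_force"])
R=Ro.from_quat(np.roll(s["tool_rot"],-1)).as_matrix(); yaw=np.arctan2(R[1,0],R[0,0]); print("yaw",np.degrees(yaw),R[:,2].round(4))
p=grab("wrist","w8.png"); im=p["frame"]; c=np.array([.569,-.1893])
a=np.linspace(0,6.28,9); print("pot px",proj(p,[*c,.104]).round(),proj(p,np.c_[c[0]+.057*np.cos(a),c[1]+.057*np.sin(a),a*0+.104]).round().tolist())
for i in range(3):
    q,e=ring(p,im,c,.104,.05,.064); c=q[:2]
print("ring",q,e)
g=cv2.GaussianBlur(cv2.cvtColor(im,cv2.COLOR_RGB2GRAY).astype(np.float32),(3,3),.7)
# flange slots: brightness on circle r=.050 z=.1
b=np.radians(np.arange(0,360,2)); X=np.c_[c[0]+.0495*np.cos(b),c[1]+.0495*np.sin(b),b*0+.1]; uv=proj(p,X).astype(np.float32)
v=cv2.remap(g,uv[:,0].reshape(1,-1),uv[:,1].reshape(1,-1),1)[0].astype(int); print("slots",[(2*i,int(v[i])) for i in range(0,180)if abs(v[i]-v[i-1])>25])
lz=s["tool_pos"][2]-.0226; c0=s["tool_pos"][:2]; pts=[]
for a in np.radians(np.arange(-85,86,2))+yaw:
    if abs(a-yaw)<.16: continue
    rr=np.linspace(.052,.068,60); X=np.c_[c0[0]+rr*np.cos(a),c0[1]+rr*np.sin(a),rr*0+lz+.02]; uv=proj(p,X).astype(np.float32)
    v=cv2.remap(g,uv[:,0].reshape(1,-1),uv[:,1].reshape(1,-1),1)[0]; pts.append(X[np.gradient(v).argmin(),:2])
pts=np.array(pts); k=least_squares(lambda q:np.hypot(*(pts-q).T)-.0597,c0,loss="soft_l1",f_scale=.0005)
d=k.x-c0; print("cap centre",k.x,np.median(abs(k.fun)),"in tool",d@R[:2,0],d@R[:2,1])
d=c-k.x; print("lid->pot world",d,"tool units",d@R[:2,0]/.15,d@R[:2,1]/.15)
E
python3 rel.py
```

```text
16.6333 [ 0.43653218 -0.35087892  0.24936835] [-0.27251585  0.30582432 -2.97551159]
yaw 51.32855606392969 [-0.0017  0.0025 -1.    ]
pot px [[326. -87.]] [[397.0, -157.0], [337.0, -202.0], [269.0, -176.0], [239.0, -99.0], [261.0, -23.0], [316.0, 12.0], [376.0, -8.0], [411.0, -75.0], [398.0, -157.0]]
ring [ 0.56937489 -0.18883156  0.05700047] 0.00011854976573630327
slots [(220, 120), (222, 171), (244, 55), (246, 0)]
cap centre [ 0.43561473 -0.3504573 ] 0.0002241423658766034 in tool -0.00024409315626035732 -0.0009797422933427566
lid->pot world [0.13376017 0.16162574] tool units 1.3984562375048837 0.022935001525303256
```

Call:
arm_command --moves '[[-1,[0.2,0,-0.2],0],[-1,[0.4,0,-0.4],0],[-1,[0.6,0,-0.53],0],[-1,[0.73,0,-0.53],0],[-1,[0.73,0,-0.53],0],[-1,[0.73,0,-0.53],0],[-1,[0.73,0,-0.53],0]]'

```text
time: 17.27
tool_pos: [0.5046, -0.2658, 0.3281]
tool_rot: [-0.002, 0.901, 0.433, -0.001]
contact_force: [0.2, 0.2, -3.6]
gripper_width: 0.173
grasp_force: 60.9
```

```bash
python3 rel.py
```

```text
17.2667 [ 0.50458355 -0.26575838  0.32814949] [ 0.23465831  0.2454004  -3.64129497]
yaw 51.37425607299123 [-0.0039  0.0021 -1.    ]
pot px [[325.  97.]] [[373.0, 56.0], [332.0, 30.0], [286.0, 45.0], [265.0, 90.0], [279.0, 136.0], [318.0, 158.0], [360.0, 145.0], [383.0, 104.0], [373.0, 56.0]]
ring [ 0.56904543 -0.1899046   0.05689704] 0.0002629186582079786
slots [(30, 129), (32, 77), (74, 181), (76, 225), (210, 153), (212, 114), (254, 150), (256, 204)]
cap centre [ 0.50371245 -0.26545895] 0.0002653167098738349 in tool -0.00030984236930331406 -0.0008674409682456022
lid->pot world [0.06533299 0.07555435] tool units 0.6653927475358546 0.0258469326752372
```

Call:
arm_command --moves '[[-1,[0.2,0.01,0.1],-0.003],[-1,[0.4,0.02,0.2],-0.003],[-1,[0.6,0.023,0.4],-0.003],[-1,[0.666,0.023,0.6],-0.003],[-1,[0.666,0.023,0.8],-0.003],[-1,[0.666,0.023,1],-0.003],[-1,[0.666,0.023,1],-0.003],[-1,[0.666,0.023,1],-0.003]]'

```text
time: 17.98
tool_pos: [0.5681, -0.1904, 0.1777]
tool_rot: [-0.003, 0.897, 0.441, -0.002]
contact_force: [-0.3, 0.1, -3.2]
gripper_width: 0.167
grasp_force: 60.8
```

Call:
arm_command --moves '[[-1,[0,0,0.12],0],[-1,[0,0,0.25],0],[-1,[0,0,0.25],0],[-1,[0,0,0.25],0],[-1,[0,0,0.25],0]]'

```text
time: 18.4
tool_pos: [0.5715, -0.1916, 0.1462]
tool_rot: [0.001, 0.897, 0.441, 0.001]
contact_force: [-0.0, 0.3, -3.1]
gripper_width: 0.171
grasp_force: 60.8
```

```bash
cat > st.py <<'E'
from h import *
s=manip.state(); R=Ro.from_quat(np.roll(s["tool_rot"],-1)).as_matrix(); d=np.array([.569,-.1896])-s["tool_pos"][:2]
print(s["time"],s["tool_pos"].round(4) if hasattr(s["tool_pos"],"round") else s["tool_pos"],"F",np.round(s["contact_force"],1),"Ftool",(R.T@s["contact_force"]).round(1),"T",np.round(s["ft_torque"],2),"yaw",np.degrees(np.arctan2(R[1,0],R[0,0])),"to pot, tool mm",1000*d@R[:2,0],1000*d@R[:2,1],"tilt",R[:2,2].round(4))
E
python3 st.py
```

```text
18.4 [ 0.5715 -0.1916  0.1462] F [-0.   0.3 -3.1] Ftool [ 0.2 -0.2  3.1] T [-0.01 -0.07 -0.02] yaw 52.38060738029475 to pot, tool mm 0.04257409962816916 -3.162784672005378 tilt [ 0.0034 -0.0016]
```

Call:
arm_command --moves '[[-1,[0,0,0],0],[-1,[0,0,0],0],[-1,[0,0,0],0]]'

```text
time: 18.65
tool_pos: [0.571, -0.1909, 0.1449]
tool_rot: [0.001, 0.897, 0.442, 0.001]
contact_force: [0.7, 0.2, -2.8]
gripper_width: 0.166
grasp_force: 60.8
```

```bash
python3 st.py
```

```text
18.65 [ 0.571  -0.1909  0.1449] F [ 0.7  0.2 -2.8] Ftool [0.6 0.4 2.8] T [-0.03  0.02 -0.07] yaw 52.41391892066633 to pot, tool mm -0.13202617217335932 -2.3829331439618073 tilt [ 0.002 -0.001]
```

Call:
arm_command --moves '[[-1,[0,-0.01,0.06],0],[-1,[0,-0.01,0.11],0],[-1,[0,-0.01,0.11],0],[-1,[0,-0.01,0.11],0],[-1,[0,-0.01,0.11],0]]'

```text
time: 19.07
tool_pos: [0.5689, -0.1895, 0.1264]
tool_rot: [-0.0, 0.897, 0.442, -0.0]
contact_force: [0.6, -0.5, -2.9]
gripper_width: 0.169
grasp_force: 60.8
```

```bash
python3 st.py
```

```text
19.0667 [ 0.5689 -0.1895  0.1264] F [ 0.6 -0.5 -2.9] Ftool [-0.1  0.8  2.9] T [-0.02  0.06  0.01] yaw 52.418172377251075 to pot, tool mm 0.01379230832234217 0.12650605491421854 tilt [-0.0008  0.0004]
```

Call:
arm_command --moves '[[-1,[0,0,0.02],0],[-1,[0,0,0.04],0],[-1,[0,0,0.04],0],[-1,[0,0,0.04],0]]'

```text
time: 19.4
tool_pos: [0.5699, -0.19, 0.1224]
tool_rot: [0.001, 0.897, 0.442, 0.001]
contact_force: [-1.4, 0.7, 4.0]
gripper_width: 0.171
grasp_force: 61.8
```

```bash
python3 st.py
```

```text
19.4 [ 0.5699 -0.19    0.1224] F [-1.4  0.7  4. ] Ftool [-0.3 -1.6 -4. ] T [0.29 0.32 0.03] yaw 52.41337295458183 to pot, tool mm -0.20509462496865494 -0.991515384810751 tilt [ 0.0018 -0.0008]
```

Call:
arm_command --moves '[[-1,[0,0.005,0],0],[-1,[0,0.01,0],0],[-1,[0,0.01,0],0],[-1,[0,0.01,0],0]]'

```text
time: 19.73
tool_pos: [0.5703, -0.1908, 0.1202]
tool_rot: [0.0, 0.897, 0.442, -0.0]
contact_force: [1.2, -2.1, -2.9]
gripper_width: 0.166
grasp_force: 60.9
```

```bash
python3 st.py
```

```text
19.7333 [ 0.5703 -0.1908  0.1202] F [ 1.2 -2.1 -2.9] Ftool [-0.9  2.3  2.9] T [-0.23 -0.26 -0.07] yaw 52.409419862585594 to pot, tool mm 0.1386844430893196 -1.7533619768323168 tilt [ 0.0002 -0.0004]
```

Call:
arm_command --moves '[[-1,[0,0,0.01],0],[-1,[0,0,0.025],0],[-1,[0,0,0.025],0],[-1,[0,0,0.025],0]]'

```text
time: 20.07
tool_pos: [0.5703, -0.1907, 0.1167]
tool_rot: [0.0, 0.897, 0.442, -0.0]
contact_force: [1.5, -2.6, -4.3]
gripper_width: 0.17
grasp_force: 60.7
```

```bash
python3 st.py
```

```text
20.0667 [ 0.5703 -0.1907  0.1167] F [ 1.5 -2.6 -4.3] Ftool [-1.2  2.8  4.3] T [-0.49 -0.43 -0.05] yaw 52.4115901806838 to pot, tool mm 0.09645427253567163 -1.7272761030848516 tilt [ 0.0001 -0.0003]
```

Call:
arm_command --moves '[[-1,[0,0.003,0.01],0],[-1,[0,0.003,0.03],0],[-1,[0,0.003,0.03],0],[-1,[0,0.003,0.03],0]]'

```text
time: 20.4
tool_pos: [0.5706, -0.1907, 0.1131]
tool_rot: [-0.0, 0.897, 0.442, -0.0]
contact_force: [-0.4, 0.4, 0.6]
gripper_width: 0.17
grasp_force: 61.5
```

```bash
python3 st.py
```

```text
20.4 [ 0.5706 -0.1907  0.1131] F [-0.4  0.4  0.6] Ftool [ 0.1 -0.6 -0.6] T [ 0.02  0.18 -0.02] yaw 52.41858451984011 to pot, tool mm -0.059771313087077727 -1.9189753519499104 tilt [-0.0005  0.0004]
```

Call:
arm_command --moves '[[-1,[0,0,0.015],0],[-1,[0,0,0.03],0],[-1,[0,0,0.03],0],[-1,[0,0,0.03],0]]'

```text
time: 20.73
tool_pos: [0.5708, -0.1909, 0.1104]
tool_rot: [-0.0, 0.897, 0.442, -0.0]
contact_force: [-6.1, 1.1, 9.8]
gripper_width: 0.17
grasp_force: 62.8
```

```bash
python3 st.py
```

```text
20.7333 [ 0.5708 -0.1909  0.1104] F [-6.1  1.1  9.8] Ftool [-2.9 -5.5 -9.8] T [0.4  1.04 0.05] yaw 52.42660216443965 to pot, tool mm -0.10625215117934517 -2.1975407043753044 tilt [-0.0002  0.    ]
```

Call:
arm_command --moves '[[-1,[0,-0.004,0],0],[-1,[0,-0.004,0],0.008],[-1,[0,-0.004,0],0.016],[-1,[-0.001,-0.005,0],0.024],[-1,[-0.002,-0.005,0],0.032],[-1,[-0.003,-0.005,0],0.04],[-1,[-0.003,-0.005,0],0.04],[-1,[-0.003,-0.005,0],0.04]]'

```text
time: 21.4
tool_pos: [0.5708, -0.1913, 0.1104]
tool_rot: [0.001, 0.945, 0.326, 0.001]
contact_force: [-2.0, -0.4, 7.9]
gripper_width: 0.169
grasp_force: 62.4
```

```bash
python3 st.py
```

```text
21.4 [ 0.5708 -0.1913  0.1104] F [-2.  -0.4  7.9] Ftool [-1.9 -0.9 -7.9] T [ 0.15  0.47 -0.01] yaw 38.017370146244446 to pot, tool mm -0.40405587214498406 -2.4459540737113716 tilt [ 0.0024 -0.0013]
```

Call:
arm_command --moves '[[-1,[0,0,0],0.01],[-1,[0,0,0],0.02],[-1,[-0.001,-0.001,0],0.03],[-1,[-0.002,-0.002,0],0.04],[-1,[-0.003,-0.002,0],0.05],[-1,[-0.004,-0.002,0],0.06],[-1,[-0.004,-0.002,0],0.07],[-1,[-0.004,-0.002,0],0.08],[-1,[-0.004,-0.002,0],0.085],[-1,[-0.004,-0.002,0],0.085],[-1,[-0.004,-0.002,0],0.085],[-1,[-0.004,-0.002,0],0.085]]'

```text
time: 22.4
tool_pos: [0.5701, -0.191, 0.1104]
tool_rot: [0.0, 0.998, 0.065, 0.001]
contact_force: [-3.1, 1.7, 8.1]
gripper_width: 0.172
grasp_force: 62.5
```

```bash
python3 st.py
python3 - <<'E'
from pot import *
s=manip.state(); p=grab("wrist","w9.png"); im=p["frame"]; g=cv2.GaussianBlur(cv2.cvtColor(im,cv2.COLOR_RGB2GRAY).astype(np.float32),(3,3),.7)
R=Ro.from_quat(np.roll(s["tool_rot"],-1)).as_matrix(); yaw=np.arctan2(R[1,0],R[0,0]); c0=s["tool_pos"][:2]; lz=.088; pts=[]
for a in np.radians(np.arange(-80,81,2))+yaw:
    if abs(a-yaw)<.16: continue
    rr=np.linspace(.052,.068,60); X=np.c_[c0[0]+rr*np.cos(a),c0[1]+rr*np.sin(a),rr*0+lz+.02]; uv=proj(p,X).astype(np.float32)
    v=cv2.remap(g,uv[:,0].reshape(1,-1),uv[:,1].reshape(1,-1),1)[0]; pts.append(X[np.gradient(v).argmin(),:2])
pts=np.array(pts); k=least_squares(lambda q:np.hypot(*(pts-q).T)-.0597,c0,loss="soft_l1",f_scale=.0005); print("cap",k.x,np.median(abs(k.fun)))
for rad,z,r in ((.064,.104,range(-20,21,2)),(.0645,.085,range(-20,21)),(.0645,.075,range(-20,21))):
    a=np.radians(list(r)); X=np.c_[k.x[0]+rad*np.cos(a+yaw),k.x[1]+rad*np.sin(a+yaw),a*0+z]; uv=proj(p,X).astype(np.float32)
    print(rad,z,cv2.remap(g,uv[:,0].reshape(1,-1),uv[:,1].reshape(1,-1),1)[0].astype(int).tolist())
for n in("scene","side"):
    q=manip.grab_frame(n); print(n,[(np.round(d["extent"]).tolist(),round(d["confidence"],2)) for d in manip.search_frame(q,"pump_lever")][:2])
E
```

```text
22.4 [ 0.5701 -0.191   0.1104] F [-3.1  1.7  8.1] Ftool [-2.8 -2.1 -8.1] T [0.37 0.49 0.1 ] yaw 7.4482249609569555 to pot, tool mm -0.9148879402970717 -1.4925556844147394 tilt [ 0.0021 -0.0005]
cap [ 0.5701187  -0.19119408] 0.0003261887048770125
0.064 0.104 [183, 184, 182, 174, 140, 129, 124, 114, 218, 239, 238, 237, 211, 123, 116, 123, 132, 143, 162, 184, 183]
0.0645 0.085 [172, 153, 149, 149, 147, 146, 145, 145, 145, 146, 147, 147, 150, 188, 211, 211, 205, 214, 236, 243, 244, 243, 236, 209, 184, 187, 207, 215, 215, 214, 215, 217, 219, 210, 207, 204, 206, 200, 192, 184, 183]
0.0645 0.075 [146, 145, 145, 145, 145, 146, 146, 147, 146, 146, 147, 146, 161, 206, 213, 213, 211, 206, 202, 209, 221, 212, 190, 182, 201, 211, 213, 214, 215, 215, 216, 216, 216, 216, 214, 213, 212, 214, 217, 214, 194]
scene []
side [([204.0, 198.0, 234.0, 218.0], 0.77)]
```

The lid is seated and turned about 45°, with its pointer in line with the tool at 7.4° and the purge ribs at about 7°. The lever is up and the grip is 62 N, so I hand in.

```bash
python3 -c "
from plant import manip
print(manip.job_done())"
```

```text
the job is handed in; nothing more can be done
None
```

I gave the lever three full strokes, seated the aluminium lid through the slots and turned it clockwise to within about 1° of the purge marks. I handed the job in with the gripper still holding the lid and the lever up; no verdict came back.

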